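Zero the peak pointer of the cold-water gauge

ROBOT

A 6-joint arm with a two-finger parallel gripper is mounted at the origin on the work surface. World frame = base frame: x ahead of the robot, y to its left, z up, the work surface at z = 0. Lengths are in m, angles in degrees, forces in N, time in s.
With the tool pointing down it reaches from about 0.35 to 0.8 m from the base axis. Payload 7.3 kg.
Tool frame: the origin (TCP) lies on the centre line of the jaws, within the pads' length; the fingertips stand 17 mm ahead of it and the grasp point (between the pads) lies 2 mm behind it; z points along the fingers, y is the line along which they close (so a half turn about z gives the same grasp; the last joint's range is limited). The gripper opens to 85 mm and grips with 20 to 120 N. Pads are 22 mm wide; open, the fingers measure 114 mm over their backs; the gripper's body (76 mm by 85 mm) begins 54 mm behind the grasp point. The pads swing forward as they close: fully open they stand 13 mm farther back than shut.
Start: joints at [59.416, 19.595, 87.324, -0, 73.075, -8.365], TCP at [0.199, 0.486, 0.248] pointing down, gripper open.
Joint ranges: [-145.02, 145.02], [-44.19, 115.74], [2.07, 154.8], [-57.11, 237.11], [16.16, 152.29], [-177.93, 177.93]. Speed limits (degrees/s): [147.25, 147.25, 180, 180, 180, 180].

INTERFACE

Orientations are given as a 3x3 rotation matrix whose columns are the frame's x, y, z axes.
In Python, from station import arm gives the robot as it stands. The module is installed in compiled form; this text tells all that it offers.
- The arm moves only by the tool send_rows, never from a script. Its argument "series" is a list of rows, each an object with "offset": the shift along the tool's x, y, z in cm, a list of three; "dr": the turn, a rotation vector about the tool's x, y, z in degrees, a list of three; "fingers": the opening, from 0 (shut) to 1 (fully open). A call has 1 to 20 rows; each row is the pose to reach, as a shift and turn from the pose commanded when the call began, along the tool's axes at that moment; what a row does not reach only later rows make up. A row lasts 1/12 s, in which the tool goes at most 41.7 mm and 7.16 degrees, less where a joint would pass 70% of its speed; a pose out of reach is approached as far as the arm can. A call with a gripper value outside its range is refused whole. The fingers move at their own pace and stop on an object; the grip force is fixed at half the most. Time passes only in rows, so rows that repeat a pose let the fingers close. It gives the time, the measured TCP pose, the force, the opening and the grip force at its end, in the units of the state.
- arm.observe(): the state, without advancing time (a new reading comes with each control period).
- arm.get_image(name): name is "scene" or "top" or "wrist"; returns the picture (420x560x3 uint8, red, green, blue); there is no depth.
- arm.calibration(name): a dict with "K" (3x3 intrinsics, pixels), "dist" ([k1, k2, p1, p2, k3] as OpenCV has them; the pictures are not rectified), "R" (3x3) and "t" (3): a world point X has camera coordinates R X + t; the wrist camera has in their place "hand_eye" (4x4, takes a point from camera to tool coordinates, whose origin is the TCP and whose axes are the flange's). Camera axes: x right, y down, z forward; pixel columns grow to the right and rows downward; lengths in m; the calibration is good to about 2 mm. A picture is of the moment at which its call begins: read the wrist's pose just before it. calibration takes no time and is no camera call.
- arm.finish_job(): hands the job in; it is judged then, once.
The state is a dict: "time": time; "qpos": joint angles; "joint_velocities": joint speeds; "joint_torque": joint torques, N m; "ee_pos": TCP position; "orientation": TCP orientation; "force": force on the tool from outside, world axes, zero at the start; "torque": the same for the moment, N m; "gripper_width": finger opening in m; "grip_force": force on a finger pad.
Only numpy, scipy, OpenCV 4.12 (cv2) and the standard library are available. Lean on these libraries where they do the work, as an engineer would, in place of code of your own. Each camera call takes 0.05 s, during which the arm holds its last target. There are 200 camera calls.

TASK

On the laundry-room service bench, the blue-ringed cold-water pressure gauge still shows the peak of the last washer test. Turn the black knob at the centre of its dial anticlockwise (seen from above) until its red pointer is fully back at the zero stop pin, then let go. Leave the pointer of the red-ringed hot-water gauge where it is.

Things in the scene. Friction and masses are not known exactly. Their poses are not given: they have to be found in the camera images.
- cold_gauge: Cold-water gauge, fixed face up on the bench: dark 170 mm square foot, BLUE round case and ring 156 mm across (rim 52 mm high), white dial 46 mm high. Origin: underside centre, on the knob's axis; x away from the robot towards a brass stub, y left, z up. Zero: the green tick, 135 degrees anticlockwise of x, with a black stop pin (8 mm thick, 9 tall) beside it, 44 mm from the axis.
- cold_knob (a joint): Turn of the cold-water gauge's knob, with its red pointer (60 mm from axis to end), rad. 0 = pointer at the zero stop, a hard limit; grows clockwise seen from above, so turn anticlockwise by this value. Starts between 0.6 and 1.35. Light friction, about 0.04 N m, no spring: it stays where left.
- cold_grip (a point): Grip point of that black knob, on its vertical axis, 74 mm above the bench. The grip is an upright bar 44 mm long, 14 mm thick, its top 86 mm above the bench, on a 36 mm disc whose top is at 54 mm. The frame turns with the knob: x along the bar towards the red pointer's end, y across the bar (pinch the 14 mm along y), z up. Clear all round over the dial.
- hot_tip (a point): Outer end of the red pointer of the hot-water gauge, to be left where it is. That gauge is like the cold one but its case and ring are RED, and it stands elsewhere on the bench. The point is 60 mm from its knob's axis, 51 mm above the bench; x points outward along the pointer, z up.

How it is judged (in metres and radians):
At the end, for the whole second after the job is handed in: The cold-water gauge's red pointer stands at its zero stop (within 0.18 rad, 10 degrees) and at rest, and the hot-water gauge's pointer end is within 15 mm of where it was (value of joint cold_knob below 0.18 rad and velocity of joint cold_knob between -0.05 and 0.05 rad/s and distance of hot_tip from where it was at the start of the episode below 0.015 m); the robot touches nothing.
It fails at once if the hot-water gauge's pointer end is moved by more than 15 mm (distance of hot_tip from where it was at the start of the episode above 0.015 m).
It also fails if it takes over 29 s, if anything falls off the work surface, if the arm or the gripper's body presses on something with over 40 N, if the wrist force passes 120 N, or if a joint passes its speed limit or range.

## Working session

There is one attempt and no reset: what is moved stays moved. The work goes in short steps, Python scripts to look and compute and a tool call to move; the robot and the scene stay as the last step left them, time stands still between calls to the robot, and variables do not carry over. Pictures are saved under pics/ and viewed, at most 10 in all, crops included, and the job is handed in when it is done.

Besides the shell and the picture viewer there is one more tool, called by a JSON object that holds its "method" and its "body", one argument or row to a line. send_rows: Moves the arm, as the interface text tells. Its arguments: {"type":"object","properties":{"series":{"type":"array"}},"required":["series"]}

```bash
mkdir -p pics
python3 - <<'E'
from station import arm
import cv2,numpy as np
s=arm.observe();print({k:np.round(v,3).tolist() for k,v in s.items()})
for n in("top","scene"):
    c=arm.calibration(n);print(n,np.round(c["K"],1).tolist(),np.round(c["t"],3),np.round(c["R"],3).tolist())
    cv2.imwrite(f"pics/{n}0.png",arm.get_image(n)[:,:,::-1])
E
```

```text
{'time': 0.0, 'qpos': [59.415, 19.636, 87.379, -0.0, 73.075, -8.365], 'joint_velocities': [-0.023, -0.002, -0.045, -0.03, -0.005, -0.039], 'joint_torque': [-0.001, -43.368, -24.601, -0.0, 0.008, -0.0], 'ee_pos': [0.198, 0.486, 0.248], 'orientation': [[-0.926, 0.378, -0.001], [0.378, 0.926, -0.001], [0.0, -0.002, -1.0]], 'force': [0.744, 0.484, 0.031], 'torque': [-0.055, 0.001, -0.032], 'grip_force': 0.0, 'gripper_width': 0.085}
top [[495.7, 0.0, 280.2], [0.0, 495.7, 212.7], [0.0, 0.0, 1.0]] [0.013 0.505 0.812] [[-0.026, -0.999, 0.027], [-0.984, 0.021, -0.174], [0.174, -0.031, -0.984]]
scene [[421.7, 0.0, 277.1], [0.0, 421.7, 210.6], [0.0, 0.0, 1.0]] [ 0.416 -0.236  1.12 ] [[-0.789, 0.614, -0.012], [0.519, 0.657, -0.547], [-0.328, -0.438, -0.837]]
```

View pics/top0.png

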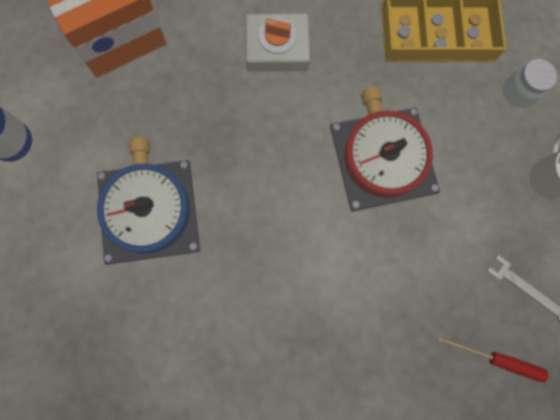

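View pics/scene0.png

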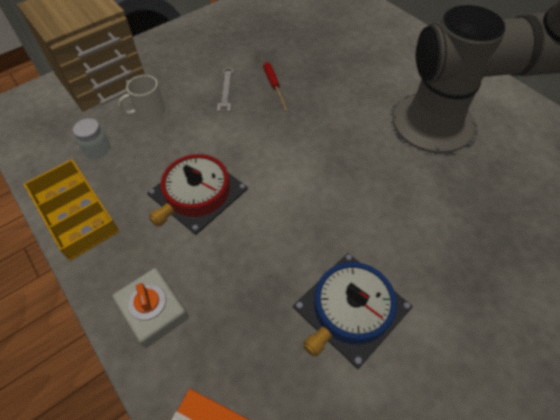

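The top view shows the blue cold gauge at about (143,207), with its pointer ending at (107,214), the pin at (128,229) and the stub at (140,147). The red hot gauge is at (389,152), well clear of it. The scene view agrees with this: cold gauge at (355,300).

```bash
cat > h.py <<'E'
from station import arm
import cv2,numpy as np
def ray(c,px,z):
    """pixels (n,2) -> world points on the plane z"""
    n=cv2.undistortPoints(np.float64(px).reshape(-1,1,2),c["K"],np.float64(c["dist"])).reshape(-1,2)
    R=np.array(c["R"]);t=np.array(c["t"]);o=-R.T@t
    d=np.c_[n,np.ones(len(n))]@R
    return o+d*((z-o[2])/d[:,2])[:,None]
def big(m):
    k,l,s,_=cv2.connectedComponentsWithStats(m.astype(np.uint8));i=1+s[1:,4].argmax()
    return (l==i)
def gauge(n,win):
    """ring centre (z .052), pointer tip and pin angle in world"""
    c=arm.calibration(n);c={k:np.array(v) for k,v in c.items()}
    im=arm.get_image(n);x0,x1,y0,y1=win
    w=np.zeros(im.shape[:2],bool);w[y0:y1,x0:x1]=1
    h=cv2.cvtColor(im,cv2.COLOR_RGB2HSV)
    blue=big(w&(h[...,0]>100)&(h[...,0]<130)&(h[...,1]>120))
    cnts,hi=cv2.findContours(blue.astype(np.uint8),cv2.RETR_CCOMP,cv2.CHAIN_APPROX_NONE)
    inner=max([k for k,q in zip(cnts,hi[0]) if q[3]>=0],key=cv2.contourArea)
    P=ray(c,inner.reshape(-1,2),.052)
    (cx,cy),r=cv2.minEnclosingCircle(np.float32(P[:,:2]));e=cv2.fitEllipse(np.float32(P[:,:2]*1000))
    red=w&((h[...,0]<8)|(h[...,0]>172))&(h[...,1]>120)
    red=big(red)
    v,u=np.nonzero(red);Q=ray(c,np.c_[u,v],.051)[:,:2]
    C=np.array(e[0])/1000
    d=np.hypot(*(Q-C).T);tip=Q[d>np.percentile(d,60)];far=tip-C
    print(n,"centre",np.round(C,4),"axes mm",np.round(e[1],1),"red px",red.sum(),"maxr",d.max().round(4),"pointer deg",np.degrees(np.arctan2(*far.mean(0)[::-1])).round(1))
    dial=np.zeros(w.shape,np.uint8);cv2.drawContours(dial,[inner],-1,1,-1)
    dark=(dial>0)&(im.max(2)<70)
    k,l,s,ce=cv2.connectedComponentsWithStats(dark.astype(np.uint8))
    for i in range(1,k):
        if s[i,4]>8:
            p=ray(c,ce[i],.052)[0,:2]-C
            print("  dark",s[i,4],ce[i].round(1),"r",np.hypot(*p).round(4),"deg",np.degrees(np.arctan2(p[1],p[0])).round(1))
    K=ray(c,ce[1+s[1:,4].argmax()],.080)[0];print("  knob at z .08",K.round(4))
    return im
E
python3 - <<'E'
from h import *
a=gauge("top",(90,200,155,260)); b=gauge("scene",(300,410,250,350))
cr=lambda i,x0,x1,y0,y1:cv2.resize(i[y0:y1,x0:x1],(400,400),interpolation=cv2.INTER_CUBIC)
cv2.imwrite("pics/crop.png",np.hstack([cr(a,90,200,135,245+20),cr(b,300,410,250,360)])[:,:,::-1])
c=arm.calibration("wrist");print(np.round(c["hand_eye"],3).tolist())
E
```

```text
Traceback (most recent call last):
  File "h.py", line 22, in gauge
    (cx,cy),r=cv2.minEnclosingCircle(np.float32(P[:,:2]));e=cv2.fitEllipse(np.float32(P[:,:2]*1000))
                                                            ~~~~~~~~~~~~~~^^^^^^^^^^^^^^^^^^^^^^^^^^
cv2.error: OpenCV(4.12.0) /io/opencv/modules/imgproc/src/shapedescr.cpp:361: error: (-201:Incorrect size of input array) There should be at least 5 points to fit the ellipse in function 'fitEllipseNoDirect'
```

```bash
python3 - <<'E'
s=open('h.py').read()
s=s.replace("(h[...,1]>120))\n    cnts","(h[...,1]>90))\n    blue=cv2.morphologyEx(blue.astype(np.uint8),cv2.MORPH_CLOSE,np.ones((5,5)))\n    cnts")
s=s.replace("    (cx,cy),r=cv2.minEnclosingCircle(np.float32(P[:,:2]));e=","    e=")
open('h.py','w').write(s)
E
python3 - <<'E'
from h import *
a=gauge("top",(90,200,155,260)); b=gauge("scene",(300,410,250,350))
cr=lambda i,x0,x1,y0,y1:cv2.resize(i[y0:y1,x0:x1],(400,400),interpolation=cv2.INTER_CUBIC)
cv2.imwrite("pics/crop.png",np.hstack([cr(a,90,200,155,265),cr(b,300,410,250,360)])[:,:,::-1])
E
```

```text
top centre [0.5196 0.2378] axes mm [137.3 137.6] red px 22 maxr 0.0294 pointer deg 78.6
  dark 299 [141.  206.3] r 0.0014 deg 58.1
  knob at z .08 [0.5148 0.2319 0.08  ]
scene centre [0.5257 0.2409] axes mm [135.4 135.9] red px 43 maxr 0.0573 pointer deg 103.8
  dark 331 [355.  296.2] r 0.0046 deg -132.4
  dark 11 [377.9 294.4] r 0.045 deg 152.4
  knob at z .08 [0.5335 0.2431 0.08  ]
```

View pics/crop.png

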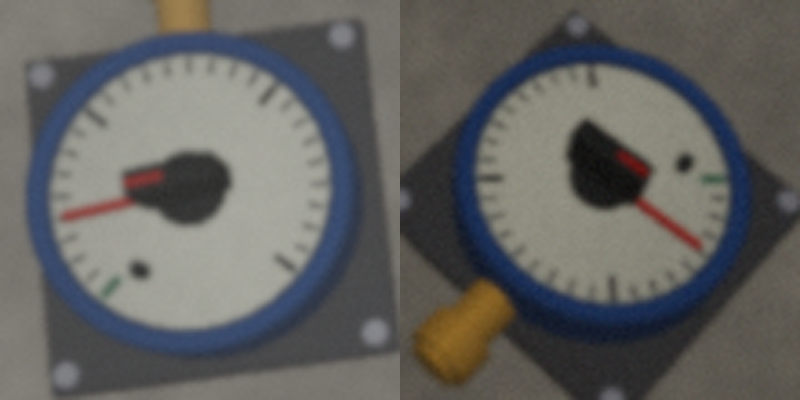

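The crop shows the pointer at roughly 100° in world yaw and the pin near the green tick, so the turn is about 40°. Next I'll hover above the gauge with the jaws aligned across the bar and measure with the wrist camera.

{"method": "send_rows", "body": {
  "series": [
    {"offset":[-3,-0.8,0],"dr":[0,0,4],"fingers":1},
    {"offset":[-6,-1.6,0],"dr":[0,0,8],"fingers":1},
    {"offset":[-9,-2.4,0],"dr":[0,0,12],"fingers":1},
    {"offset":[-12,-3.2,0],"dr":[0,0,17],"fingers":1},
    {"offset":[-15,-4,0],"dr":[0,0,21],"fingers":1},
    {"offset":[-18,-4.8,0],"dr":[0,0,25],"fingers":1},
    {"offset":[-21,-5.6,0],"dr":[0,0,29],"fingers":1},
    {"offset":[-24,-6.4,0],"dr":[0,0,34],"fingers":1},
    {"offset":[-27,-7.2,0],"dr":[0,0,38],"fingers":1},
    {"offset":[-30,-8.1,0],"dr":[0,0,42],"fingers":1},
    {"offset":[-33,-8.9,0],"dr":[0,0,46],"fingers":1},
    {"offset":[-36,-9.7,0],"dr":[0,0,50],"fingers":1},
    {"offset":[-38,-10.3,0],"dr":[0,0,53],"fingers":1},
    {"offset":[-39.3,-10.6,0],"dr":[0,0,55],"fingers":1},
    {"offset":[-39.3,-10.6,0],"dr":[0,0,55],"fingers":1},
    {"offset":[-39.3,-10.6,0],"dr":[0,0,55],"fingers":1},
    {"offset":[-39.3,-10.6,0],"dr":[0,0,55],"fingers":1}
  ]
}}

```text
time: 1.67
ee_pos: [0.5214, 0.24, 0.2482]
orientation: [[-0.223, 0.975, -0.001], [0.975, 0.223, 0.0], [0.0, -0.001, -1.0]]
force: [-0.8, 0.2, -0.4]
gripper_width: 0.0853
grip_force: 0.0
```

Run:
```python
from h import *
s=arm.observe();print(s["time"],np.round(s["ee_pos"],4),np.round(s["orientation"],3).tolist())
c=arm.calibration("wrist");print(np.round(c["hand_eye"],3).tolist(),np.round(c["K"],0).tolist())
cv2.imwrite("pics/w1.png",arm.get_image("wrist")[:,:,::-1])
```

```text
1.6667 [0.5214 0.24   0.2482] [[-0.223, 0.975, -0.001], [0.975, 0.223, 0.0], [0.0, -0.001, -1.0]]
[[-0.0, -0.953, -0.304, 0.078], [1.0, -0.0, 0.0, -0.0], [-0.001, -0.304, 0.953, -0.125], [0.0, 0.0, 0.0, 1.0]] [[299.0, 0.0, 282.0], [0.0, 299.0, 211.0], [0.0, 0.0, 1.0]]
```

View pics/w1.png

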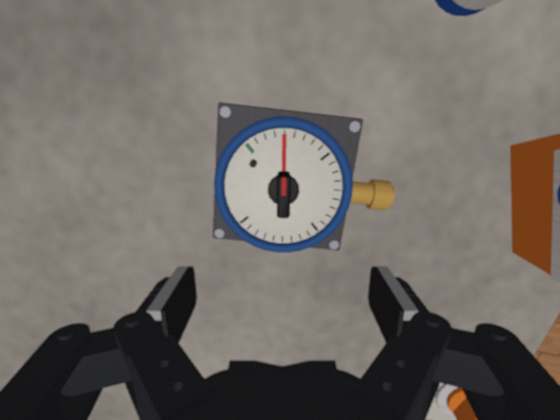

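The wrist view shows the pointer running straight up (tip (284,135)), the knob at (284,192), the pin at (253,163) and the zero tick at (250,148). The jaws are parallel to the bar. Now I'll compute the axis precisely.

```bash
cat > w.py <<'E'
from h import *
def wrist():
    s=arm.observe();c=arm.calibration("wrist");H=np.array(c["hand_eye"])
    Rt=np.array(s["orientation"]);Rc=Rt@H[:3,:3];o=np.array(s["ee_pos"])+Rt@H[:3,3]
    return s,dict(K=np.array(c["K"]),dist=c["dist"],R=Rc.T,t=-Rc.T@o)
def measure(win):
    s,c=wrist();im=arm.get_image("wrist");x0,x1,y0,y1=win
    w=np.zeros(im.shape[:2],bool);w[y0:y1,x0:x1]=1
    h=cv2.cvtColor(im,cv2.COLOR_RGB2HSV)
    blue=big(w&(h[...,0]>100)&(h[...,0]<130)&(h[...,1]>90)).astype(np.uint8)
    cn,hi=cv2.findContours(blue,cv2.RETR_CCOMP,cv2.CHAIN_APPROX_NONE)
    inner=max([k for k,q in zip(cn,hi[0]) if q[3]>=0],key=cv2.contourArea)
    e=cv2.fitEllipse(np.float32(ray(c,inner.reshape(-1,2),.050)[:,:2]*1000));C=np.array(e[0])/1000
    print("ring centre",C.round(4),"axes",np.round(e[1],1))
    red=(w&((h[...,0]<8)|(h[...,0]>172))&(h[...,1]>120)).astype(np.uint8)
    k,l,st,_=cv2.connectedComponentsWithStats(red)
    for i in range(1,k):
        if st[i,4]<15: continue
        v,u=np.nonzero(l==i)
        Q=ray(c,np.c_[u,v],.051)[:,:2]
        m=Q.mean(0);d=np.linalg.svd(Q-m)[2][0]; d=d*np.sign(d@(m-C))
        print("red n",st[i,4],"mid px",u.mean().round(1),v.mean().round(1),"r",np.hypot(*(Q-C).T).min().round(4),np.hypot(*(Q-C).T).max().round(4),"line deg",np.degrees(np.arctan2(d[1],d[0])).round(1),"C->mid deg",np.degrees(np.arctan2(*(m-C)[::-1])).round(1))
    dial=np.zeros(w.shape,np.uint8);cv2.drawContours(dial,[inner],-1,1,-1)
    g=(dial>0)&(h[...,0]>45)&(h[...,0]<95)&(h[...,1]>90)
    v,u=np.nonzero(g);
    if len(v): q=ray(c,[[u.mean(),v.mean()]],.046)[0,:2]-C;print("green deg",np.degrees(np.arctan2(q[1],q[0])).round(1),"r",np.hypot(*q).round(4),len(v))
    b=big((dial>0)&(im.max(2)<60));v,u=np.nonzero(b)
    print("knob px box",u.min(),u.max(),v.min(),v.max())
    return s,c,C
E
python3 - <<'E'
from w import *
s,c,C=measure((190,370,90,260))
T=ray(c,[[284,172.5],[284,217]],.086);print("bar ends z.086",T.round(4).tolist(),np.linalg.norm(T[0]-T[1]).round(4),T.mean(0).round(4))
R=np.array(s["orientation"])
for n,p in(("ring",C),("bar",T.mean(0)[:2])):
    print(n,"shift tool cm",(R.T@np.r_[p-s["ee_pos"][:2],0]*100).round(2))
E
```

```text
ring centre [0.5219 0.2415] axes [133.4 133.6]
red n 97 mid px 283.7 152.8 r 0.0191 0.0582 line deg 101.7 C->mid deg 101.9
red n 122 mid px 283.5 185.8 r 0.0002 0.0151 line deg 102.4 C->mid deg 94.3
green deg 140.4 r 0.0519 8
knob px box 269 297 172 216
bar ends z.086 [[0.5171, 0.266, 0.086], [0.5274, 0.2217, 0.086]] 0.0455 [0.5223 0.2438 0.086 ]
ring shift tool cm [0.11 0.09 0.  ]
bar shift tool cm [0.33 0.18 0.  ]
```

{"method": "send_rows", "body": {
  "series": [
    {"offset":[0.2,0.15,2],"dr":[0,0,0.7],"fingers":1},
    {"offset":[0.2,0.15,4.5],"dr":[0,0,0.7],"fingers":0.8},
    {"offset":[0.2,0.15,7],"dr":[0,0,0.7],"fingers":0.6},
    {"offset":[0.2,0.15,9.5],"dr":[0,0,0.7],"fingers":0.6},
    {"offset":[0.2,0.15,12],"dr":[0,0,0.7],"fingers":0.6},
    {"offset":[0.2,0.15,14],"dr":[0,0,0.7],"fingers":0.6},
    {"offset":[0.2,0.15,15.5],"dr":[0,0,0.7],"fingers":0.6},
    {"offset":[0.2,0.15,16.5],"dr":[0,0,0.7],"fingers":0.6},
    {"offset":[0.2,0.15,17.1],"dr":[0,0,0.7],"fingers":0.6},
    {"offset":[0.2,0.15,17.1],"dr":[0,0,0.7],"fingers":0.6},
    {"offset":[0.2,0.15,17.1],"dr":[0,0,0.7],"fingers":0.6}
  ]
}}

```text
time: 2.68
ee_pos: [0.5234, 0.242, 0.0779]
orientation: [[-0.21, 0.978, 0.001], [0.978, 0.21, 0.0], [0.0, 0.001, -1.0]]
force: [-0.0, 0.5, 0.6]
gripper_width: 0.051
grip_force: 0.0
```

{"method": "send_rows", "body": {
  "series": [
    {"offset":[0,0,0],"dr":[0,0,0],"fingers":0.3},
    {"offset":[0,0,0],"dr":[0,0,0],"fingers":0.2},
    {"offset":[0,0,0],"dr":[0,0,0],"fingers":0.1},
    {"offset":[0,0,0],"dr":[0,0,0],"fingers":0},
    {"offset":[0,0,0],"dr":[0,0,0],"fingers":0},
    {"offset":[0,0,0],"dr":[0,0,0],"fingers":0},
    {"offset":[0,0,0],"dr":[0,0,0],"fingers":0},
    {"offset":[0,0,0],"dr":[0,0,0],"fingers":0},
    {"offset":[0,0,0],"dr":[0,0,0],"fingers":0},
    {"offset":[0,0,0],"dr":[0,0,0],"fingers":0}
  ]
}}

```text
time: 3.52
ee_pos: [0.5224, 0.2415, 0.0784]
orientation: [[-0.209, 0.978, -0.001], [0.978, 0.209, -0.0], [0.0, -0.001, -1.0]]
force: [-4.7, -0.7, 8.1]
gripper_width: 0.0128
grip_force: 59.6
```

The bar is gripped at 12.8 mm with about 60 N. Now I'll turn it anticlockwise.

{"method": "send_rows", "body": {
  "series": [
    {"offset":[0,0,0],"dr":[0,0,-2],"fingers":0},
    {"offset":[0,0,0],"dr":[0,0,-5],"fingers":0},
    {"offset":[0,0,0],"dr":[0,0,-8],"fingers":0},
    {"offset":[0,0,0],"dr":[0,0,-11],"fingers":0},
    {"offset":[0,0,0],"dr":[0,0,-14],"fingers":0},
    {"offset":[0,0,0],"dr":[0,0,-17],"fingers":0},
    {"offset":[0,0,0],"dr":[0,0,-20],"fingers":0},
    {"offset":[0,0,0],"dr":[0,0,-23],"fingers":0},
    {"offset":[0,0,0],"dr":[0,0,-26],"fingers":0},
    {"offset":[0,0,0],"dr":[0,0,-29],"fingers":0},
    {"offset":[0,0,0],"dr":[0,0,-32],"fingers":0},
    {"offset":[0,0,0],"dr":[0,0,-34],"fingers":0},
    {"offset":[0,0,0],"dr":[0,0,-36],"fingers":0},
    {"offset":[0,0,0],"dr":[0,0,-36],"fingers":0},
    {"offset":[0,0,0],"dr":[0,0,-36],"fingers":0}
  ]
}}

```text
time: 4.77
ee_pos: [0.5219, 0.2412, 0.0784]
orientation: [[-0.744, 0.668, -0.003], [0.668, 0.744, -0.001], [0.001, -0.002, -1.0]]
force: [-7.6, -2.0, 10.4]
gripper_width: 0.0129
grip_force: 59.8
```

Run:
```python
from station import arm
s=arm.observe();print(s["torque"],s["force"],s["qpos"])
```

```text
[-0.40644272  1.15174188  0.02534093] [-7.58556742 -2.02496536 10.40971259] [ 1.71701133e+01  3.51904336e+01  9.10065478e+01  2.31489361e-03
  5.39537087e+01 -3.09335226e+01]
```

{"method": "send_rows", "body": {
  "series": [
    {"offset":[0,0,0],"dr":[0,0,-1],"fingers":0},
    {"offset":[0,0,0],"dr":[0,0,-2],"fingers":0},
    {"offset":[0,0,0],"dr":[0,0,-3],"fingers":0},
    {"offset":[0,0,0],"dr":[0,0,-3],"fingers":0},
    {"offset":[0,0,0],"dr":[0,0,-3],"fingers":0}
  ]
}}

```text
time: 5.18
ee_pos: [0.5218, 0.2412, 0.0784]
orientation: [[-0.778, 0.628, -0.003], [0.628, 0.778, -0.001], [0.001, -0.002, -1.0]]
force: [-8.5, -2.8, 9.7]
gripper_width: 0.0127
grip_force: 59.8
```

Run:
```python
from station import arm
s=arm.observe();print(s["torque"],s["force"],s["orientation"])
```

```text
[-0.33888028  1.18685305  0.01059992] [-8.4854908  -2.84310054  9.70698248] [[-7.78210847e-01  6.27997970e-01 -2.53525178e-03]
 [ 6.28001333e-01  7.78211874e-01 -7.77688290e-04]
 [ 1.48457637e-03 -2.19734696e-03 -9.99996484e-01]]
```

{"method": "send_rows", "body": {
  "series": [
    {"offset":[0,0,0],"dr":[0,0,-1],"fingers":0},
    {"offset":[0,0,0],"dr":[0,0,-2],"fingers":0},
    {"offset":[0,0,0],"dr":[0,0,-3],"fingers":0},
    {"offset":[0,0,0],"dr":[0,0,-3],"fingers":0}
  ]
}}

```text
time: 5.52
ee_pos: [0.5218, 0.2412, 0.0784]
orientation: [[-0.808, 0.589, -0.003], [0.589, 0.808, 0.0], [0.003, -0.002, -1.0]]
force: [-7.6, -2.8, 9.4]
gripper_width: 0.0132
grip_force: 66.8
```

Run:
```python
from station import arm
import numpy as np
s=arm.observe();R=s["orientation"];print(s["torque"],s["force"],np.degrees(np.arctan2(R[1][0],R[0][0])))
```

```text
[-0.37392859  1.19531858 -1.40818993] [-7.63610084 -2.83077697  9.3905797 ] 143.93827609905605
```

The vertical moment rose to 1.4 N m, so the pointer is at the stop. I'll release and lift.

{"method": "send_rows", "body": {
  "series": [
    {"offset":[0,0,0],"dr":[0,0,1],"fingers":0.1},
    {"offset":[0,0,0],"dr":[0,0,1],"fingers":0.3},
    {"offset":[0,0,0],"dr":[0,0,1],"fingers":0.6},
    {"offset":[0,0,0],"dr":[0,0,1],"fingers":0.6},
    {"offset":[0,0,0],"dr":[0,0,1],"fingers":0.6},
    {"offset":[0,0,0],"dr":[0,0,1],"fingers":0.6},
    {"offset":[0,0,-1],"dr":[0,0,1],"fingers":0.6},
    {"offset":[0,0,-3],"dr":[0,0,1],"fingers":0.6},
    {"offset":[0,0,-6],"dr":[0,0,1],"fingers":0.6},
    {"offset":[0,0,-9],"dr":[0,0,1],"fingers":0.8},
    {"offset":[0,0,-12],"dr":[0,0,1],"fingers":1},
    {"offset":[0,0,-15],"dr":[0,0,1],"fingers":1},
    {"offset":[0,0,-17],"dr":[0,0,1],"fingers":1},
    {"offset":[0,0,-17],"dr":[0,0,1],"fingers":1},
    {"offset":[0,0,-17],"dr":[0,0,1],"fingers":1},
    {"offset":[0,0,-17],"dr":[0,0,1],"fingers":1}
  ]
}}

```text
time: 6.85
ee_pos: [0.5228, 0.2415, 0.2468]
orientation: [[-0.8, 0.601, -0.001], [0.601, 0.8, -0.0], [0.001, -0.001, -1.0]]
force: [0.9, 0.4, -0.1]
gripper_width: 0.0852
grip_force: 0.0
```

Run:
```python
from w import *
cv2.imwrite("pics/w2.png",arm.get_image("wrist")[:,:,::-1])
measure((190,370,90,265))
```

```text
ring centre [0.5214 0.2412] axes [133.4 133.7]
red n 109 mid px 282.2 154.9 r 0.0188 0.0587 line deg 141.8 C->mid deg 141.7
red n 125 mid px 281.6 186.8 r 0.0004 0.0147 line deg 141.9 C->mid deg 139.2
green deg 141.4 r 0.0615 1
knob px box 267 295 173 217
```

View pics/w2.png

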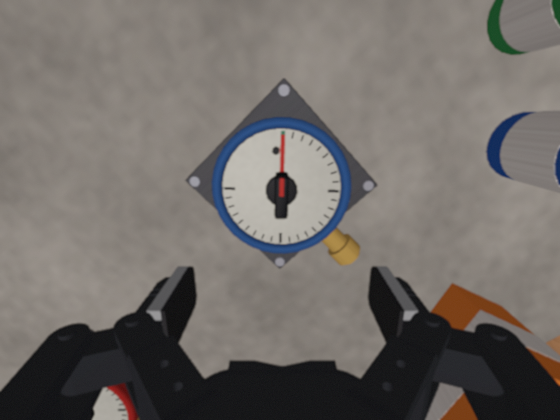

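The pointer (tip (283,132)) lies over the green tick and beside the pin (276,151). It measures 141.8°, against 140–141° for the tick. The gripper is clear and the hot gauge was never touched.

```bash
python3 -c "
from station import arm
print(arm.finish_job())"
```

```text
the job is handed in; nothing more can be done
None
```

The cold-water gauge's pointer is back at its zero stop and released, the hot-water gauge was not touched, and the job is handed in (no verdict was returned).

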